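# Put the signing marker away in its spring-lid case

## Robot

A 7-joint arm with a two-finger parallel gripper is mounted at the origin on the work surface. World frame = base frame: x ahead of the robot, y to its left, z up, the work surface at z = 0. Lengths are in m, angles in rad, forces in N, time in s.
With the tool pointing down it reaches from about 0.4 to 0.85 m from the base axis. Payload 10.4 kg.
Tool frame: the origin (TCP) lies at the very end of the fingers, on their centre line; the grasp point (between the pads) lies manip.grasp_offset behind it (manip.grasp_offset is the distance from the TCP to the grasp point, in m); z points along the fingers, x is the direction in which the jaws open and shut, and the axes are right-handed (so a half turn about z gives the same grasp; the last joint's range is limited). The gripper opens to 85 mm and grips with 20 to 120 N. Pads are 22 mm wide; open, the fingers measure 114 mm over their backs; the gripper's body (76 mm by 85 mm) begins 54 mm behind the grasp point. The pads swing forward as they close: fully open they stand 13 mm farther back than shut.
Start: joints at [1.108, 0.332, -0.065, 1.46, 0.022, 1.35, -0.088], TCP at [0.266, -0.566, 0.204] pointing down, gripper open.
Joint ranges: [-2.6, 2.6], [-0.5, 2.12], [-1.47, 1.34], [0.16, 2.42], [-1.27, 4.41], [0.06, 2.06], [-2.6, 2.6]. Speed limits (rad/s): [2.22, 2.22, 2.79, 2.79, 3.14, 3.14, 3.14].

## Interface

Orientations are given as a unit quaternion [x, y, z, w].
In Python, from workcell import manip gives the robot as it stands.
- The arm moves only by the shell command python3 -m crank 'ROWS' [FORCE]. ROWS is JSON, a list that holds one entry, the list of rows, each a list of 7 numbers: the shift along the world's x, y, z in units of 60 mm (1.0 is 60 mm), then the turn, a rotation vector about the world's x, y, z in units of 5 degrees (1.0 is 5 degrees), then the finger opening in mm, from 0 to 85.4. A call has 1 to 8 rows; each row shifts and turns the commanded pose from where the row before left it; what a row does not reach is not made up. A row lasts 1/8 s, in which the tool goes at most 62.5 mm and 10.7 degrees, less where a joint would pass 70% of its speed; a pose out of reach is approached as far as the arm can. A call is refused whole if a number of a shift passes 1 or a number of a turn 1, either way. A call with a gripper value outside its range is refused whole. The fingers move at their own pace and stop on an object; FORCE is the grip in N (left out, the last holds). Time passes only in rows, so rows that do not move let the fingers close. It gives the time, the measured TCP pose, the force and the opening at its end, in the units of the state.
- manip.get_obs(): the state, without advancing time (a new reading comes with each control period).
- manip.camera(name): name is "scene" or "side" or "wrist"; returns (picture, depth): 384x512x3 uint8, blue, green, red; 384x512 float32, m along the optical axis (not along the pixel's ray), 0 where there is no reading.
- manip.get_calibration(name): a dict with "fx", "fy", "cx", "cy" (pixels), "rvec" (rotation vector, rad) and "tvec" (3), from world to camera coordinates, as OpenCV has them; the wrist camera has in their place "T_tool_cam" (4x4, takes a point from camera to tool coordinates, whose origin is the TCP and whose axes are the tool frame's). Camera axes: x right, y down, z forward; pixel columns grow to the right and rows downward; lengths in m; the calibration is good to about 2 mm. A picture is of the moment at which its call begins: read the wrist's pose just before it. get_calibration takes no time and is no camera call.
- manip.hand_in(): hands the job in, once; it reports no verdict.
The state is a dict: "clock": time; "joint_pos": joint angles; "joint_velocities": joint speeds; "tau": joint torques, N m; "position": TCP position; "ee_rot": TCP orientation; "ft_force": force on the tool from outside, world axes, zero at the start; "torque": the same for the moment, N m; "grip_width": opening from 0.0 (shut) to 1.0 (fully open).
Only numpy, scipy, OpenCV 4.12 (cv2) and the standard library are available. Lean on these libraries where they do the work, as an engineer would, in place of code of your own. Each camera call takes 0.05 s, during which the arm holds its last target.

## Task

The signing is over: put the thick white marker away. Press the thumb latch at the front of the metal pen case so that its sprung lid pops open, lay the marker gently inside (do not drop it in), and press the lid down until it snaps shut and stays shut. Leave the bottle, the books, the thin pen and the tape roll where they are.

Things in the scene. Friction and masses are not known exactly. Their poses are not given: they have to be found in the camera images.
- case_floor (a point): Middle of the inner floor of the flat aluminium pen case, 4 mm above the table. The case is fixed: 150 mm deep (its x axis), 125 mm wide (y), 45 mm high without lid, walls and floor 4 mm, so inside 142 x 117 mm and 41 mm deep. Its +x axis points from the latch side (which faces the robot) to the hinge side, z up.
- case_hinge (a point): Middle of the lid's hinge axis, which runs along the case's y at the top of its far wall: 75 mm along the case's +x from the floor point, 48 mm above the table. Does not move with the lid.
- lid (a joint): Angle of the lid about its hinge: 0 shut, 1.6 rad fully open (upright at the far side, edge 200 mm above the table). A flat plate 150 x 125 x 6 mm, mid-plane through the hinge axis; shut, its top face is 51 mm above the table. A tongue reaches 160 mm from the hinge, under the latch's nose. A spring (0.3 N m when shut, less when open) opens it in about 0.5 s once unlatched and holds it open.
- lid_press (a point): Point on the lid's top (outer) face, mid-width, 125 mm from the hinge; moves with the lid, z axis = outward normal. To shut the lid, swing it over from behind and press straight down here: the last few mm need 8 to 12 N, then the latch catches and holds it at about 0.01 rad. If not caught it springs open again.
- latch (a joint): Angle of the thumb latch: 0 at rest, grows as its pad is pressed down, stop at 0.28 rad. The lid is let go at about 0.17 rad. Sprung back to 0.
- latch_pad (a point): Middle of the pressing area on top of the latch's black ribbed pad, 31 mm above the table, 122 mm along the case's -x from the floor point. The pad is 30 mm wide and level; from here it is free 30 mm toward the case, where an upright post (62 mm high) stands, and 18 mm away from it. Pressed straight down here it sinks 7 mm to let go, 12 mm to its stop, at 1.5 N rising to 4 to 5 N.
- marker_center (a point): Centre of the thick marker: a flat-sided bar 120 mm long (its x), 20 mm wide (y) and 18 mm high (z), white barrel with a black cap at its +x end, 28 to 60 g, lying on the table on the other side from the case. It fits into the case lengthwise (along the case's x), either way round, not crosswise.
- pen: Thin steel pen, 135 mm long and 9 mm thick, lying on the table nearer the robot. Leave alone. Origin under its middle, x along it.
- bottle: Green glass bottle, 58 mm diameter, 190 mm high, standing to the robot's right (-y). Leave alone. Origin in the middle of its foot.
- books: Stack of three books, 150 x 200 mm and 46 mm high, to the robot's left (+y). Leave alone. Origin in the middle of its underside, z up.
- tape: Roll of cardboard-brown tape lying flat, 80 mm across, 24 mm high, far side of the table. Leave alone. Origin in the middle of its underside, z up.
There are look-alikes about, which are no part of the job. There is more than one size of the part that bears marker_center; the job needs the smaller.

How it is judged:
On the way, in this order (a step that is already met when the one before it is completed fails the run):
1. the thumb latch is pressed down while the lid is still shut (value of joint latch above 0.1 rad and value of joint lid below 0.1 rad).
2. the lid has popped open (value of joint lid above 1.2 rad), for 0.1 s.
3. the marker lies in the open case, let go and at rest (x of marker_center in the frame of case_floor between -0.025 and 0.025 m and y of marker_center in the frame of case_floor between -0.055 and 0.055 m and z of marker_center in the frame of case_floor between 0 and 0.022 m and value of joint lid above 0.8 rad and contact force between the fingers and marker below 0.1 N and linear speed of marker below 0.05 m/s), for 0.2 s.
At the end, for the whole second after the job is handed in: The lid is shut and held by the latch (lid below 0.04 rad and still, latch back below 0.06 rad) with the marker inside: its centre within 25 mm of the case's middle along its depth, 55 mm along its width, and no more than 22 mm above the inner floor (x of marker_center in the frame of case_floor between -0.025 and 0.025 m and y of marker_center in the frame of case_floor between -0.055 and 0.055 m and z of marker_center in the frame of case_floor between 0 and 0.022 m and value of joint lid below 0.04 rad and value of joint latch below 0.06 rad and velocity of joint lid below 0.05 rad/s); the robot touches nothing.
It fails at once if the marker is dropped or thrown (falls freely faster than 0.8 m/s, a drop of more than about 3 cm) (linear speed of marker above 0.8 m/s and contact force between the fingers and marker below 0.05 N).
It fails at once if the bottle, books, pen or tape roll is pushed more than 30 mm, or the bottle tipped (distance of any of pen, bottle, books, tape from where it was at the start of the episode above 0.03 m or angle between bottle's own z axis and vertical above 0.5 rad).
It also fails if it takes over 72 s, if anything falls off the work surface, if the arm or the gripper's body presses on something with over 40 N, if the wrist force passes 120 N, or if a joint passes its speed limit or range.

## Working session

There is one attempt and no reset: what is moved stays moved. The work goes in short steps, Python scripts to look and compute and a shell command to move; the robot and the scene stay as the last step left them, time stands still between calls to the robot, and variables do not carry over. Pictures are saved under pics/ and viewed, and the job is handed in when it is done.

```bash
mkdir -p pics; ls; python3 - <<'E'
from workcell import manip
import cv2
o=manip.get_obs(); print(o['clock'],o['position'],o['ee_rot'],o['grip_width'],manip.grasp_offset)
for n in ['scene','side']:
    p,d=manip.camera(n); cv2.imwrite(f'pics/{n}0.png',p)
    import numpy as np; np.save(f'pics/{n}0.npy',d)
    print(n,manip.get_calibration(n))
E
```

```text
pics
0.0 [ 0.26590836 -0.56514862  0.20331543] [ 8.44326263e-01 -5.35828938e-01 -6.23372458e-04 -3.50368227e-04] 0.9992111771414124 0.0187
scene {'fx': 445.99845304552724, 'fy': 445.99845304552724, 'cx': 262.05424457030887, 'cy': 196.51225960633104, 'rvec': array([ 2.03228248,  1.485297  , -0.52255836]), 'tvec': array([-0.20806437, -0.39508332,  1.63070125])}
side {'fx': 365.9611213357391, 'fy': 365.9611213357391, 'cx': 255.65818037563355, 'cy': 195.55918600604903, 'rvec': array([ 1.03278939, -2.4060426 ,  1.05837408]), 'tvec': array([0.43706101, 0.31622527, 0.67707133])}
```

View pics/scene0.png

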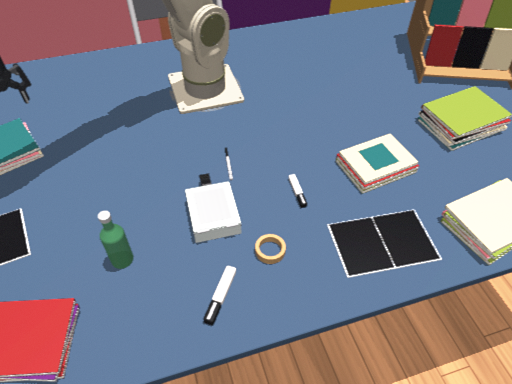

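View pics/side0.png

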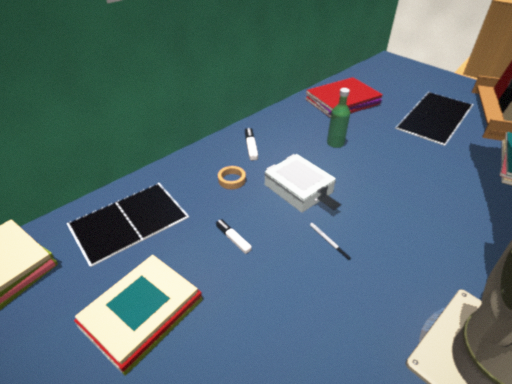

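The case is at about (213,210) in the scene view, with its latch pad at (205,180). Two things could be the marker: one at (297,190) scene / (233,236) side, and one at (220,295) scene / (251,144) side. The thin pen at (229,163) is not it. I'll measure both candidates and the case by depth, and check with crops.

```bash
cat > h.py <<'E'
import numpy as np, cv2
from workcell import manip
from scipy.spatial.transform import Rotation as R
def cloud(name,d):
    c=manip.get_calibration(name); v,u=np.indices(d.shape)
    P=np.stack([(u-c['cx'])*d/c['fx'],(v-c['cy'])*d/c['fy'],d],-1)
    Rm=R.from_rotvec(np.ravel(c['rvec'])).as_matrix()
    W=(P-np.ravel(c['tvec']))@Rm; W[d==0]=np.nan; return W
def proj(name,X):
    c=manip.get_calibration(name); Rm=R.from_rotvec(np.ravel(c['rvec'])).as_matrix()
    p=np.atleast_2d(X)@Rm.T+np.ravel(c['tvec']); return np.c_[p[:,0]/p[:,2]*c['fx']+c['cx'],p[:,1]/p[:,2]*c['fy']+c['cy']]
def rect(P):
    (c,s,a)=cv2.minAreaRect((P[:,:2]*1000).astype(np.float32)); b=cv2.boxPoints((c,s,a)); return np.round(c,1),np.round(s,1),round(a,1),np.round(b,1).tolist()
E
python3 - <<'E'
from h import *
rois={'scene':{'mk1':(282,168,312,212),'mk2':(198,258,242,328),'case':(180,165,245,245),'pen':(220,143,238,184)},
'side':{'mk1':(210,215,256,256),'mk2':(240,122,264,164),'case':(258,148,345,216),'pen':(305,218,355,264)}}
for n in rois:
    d=np.load(f'pics/{n}0.npy'); p=cv2.imread(f'pics/{n}0.png'); W=cloud(n,d)
    for k,(a,b,c,e) in rois[n].items():
        w=W[b:e,a:c].reshape(-1,3); im=p[b:e,a:c].reshape(-1,3).astype(int)
        blue=(im[:,0]-im[:,2]>25)
        for lab,m in [('h>8mm',w[:,2]>.008),('notblue',~blue)]+([('top',w[:,2]>.046)] if k=='case' else []):
            q=w[m&np.isfinite(w[:,2])]
            if len(q)>5: print(n,k,lab,len(q),*rect(q),'z',np.round(np.percentile(q[:,2],[5,50,95]),4))
        cv2.imwrite(f'pics/c_{n}_{k}.png',cv2.resize(p[b:e,a:c],None,fx=6,fy=6))
E
```

```text
scene mk1 h>8mm 242 [570.9 142.5] [ 21.8 118.8] 86.9 [[511.0, 134.89999389648438], [629.5999755859375, 128.5], [630.7999877929688, 150.1999969482422], [512.2000122070312, 156.60000610351562]] z [0.0125 0.0182 0.0217]
scene mk1 notblue 275 [563.2 142.5] [ 21.4 134.3] 85.5 [[495.3999938964844, 137.10000610351562], [629.2999877929688, 126.5], [631.0, 147.89999389648438], [497.1000061035156, 158.39999389648438]] z [0.0017 0.0176 0.0215]
scene mk2 h>8mm 690 [ 827.2 -157.2] [ 27.4 156.3] 53.4 [[756.2999877929688, -121.5], [881.7000122070312, -214.8000030517578], [898.0999755859375, -192.8000030517578], [772.5999755859375, -99.5999984741211]] z [0.0131 0.0232 0.0269]
scene mk2 notblue 712 [ 821.8 -157.3] [ 33.5 164.8] 53.6 [[745.5999755859375, -121.9000015258789], [878.2000122070312, -219.6999969482422], [898.0999755859375, -192.8000030517578], [765.5, -95.0]] z [0.004  0.0232 0.0268]
scene case h>8mm 2593 [ 533.1 -106.2] [138.4 271.8] 81.5 [[388.3999938964844, -154.60000610351562], [657.2999877929688, -194.60000610351562], [677.7000122070312, -57.70000076293945], [408.79998779296875, -17.7
[... 2328 characters left out ...]
-42.70000076293945]] z [0.0053 0.05   0.0529]
side case top 1685 [ 573.5 -113.8] [126.5 170.8] 86.6 [[484.5, -171.8000030517578], [655.0, -182.0], [662.5, -55.79999923706055], [492.0, -45.599998474121094]] z [0.0488 0.0512 0.0533]
side pen h>8mm 55 [400.4 -19. ] [  8.4 123.5] 82.6 [[338.6000061035156, -15.300000190734863], [461.1000061035156, -31.200000762939453], [462.1000061035156, -22.799999237060547], [339.70001220703125, -6.900000095367432]] z [0.0081 0.0089 0.0111]
side pen notblue 183 [394.5 -22.8] [ 17.2 134. ] 80.6 [[327.0, -20.299999237060547], [459.20001220703125, -42.20000076293945], [462.0, -25.299999237060547], [329.79998779296875, -3.4000000953674316]] z [0.0004 0.007  0.01  ]
```

```bash
python3 - <<'E'
import cv2,numpy as np
L=[cv2.resize(cv2.imread(f'pics/c_{n}_{k}.png'),(256,300)) for n in('scene','side') for k in ('mk1','mk2','case')]
cv2.imwrite('pics/crops.png',np.vstack([np.hstack(L[:3]),np.hstack(L[3:])]))
E
```

```text
(no output)
```

View pics/crops.png

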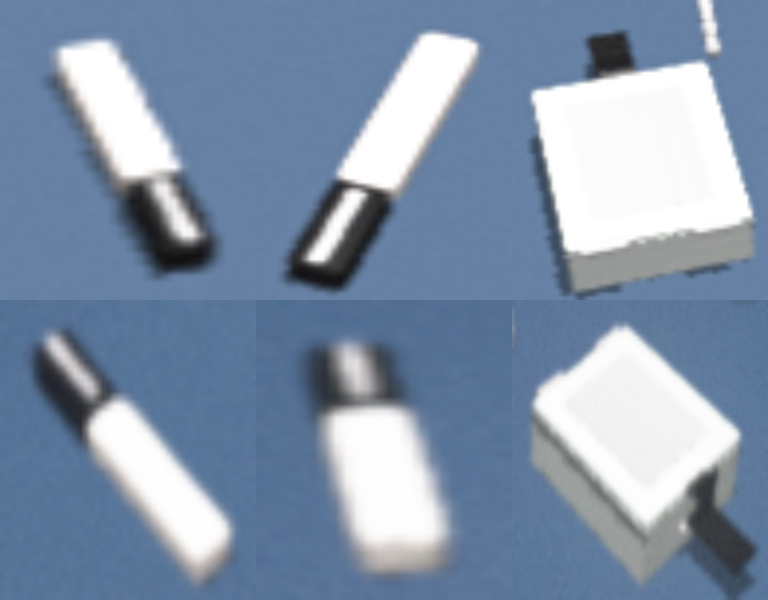

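The marker at (297,190) measures 120 x 20 mm, so it is the job's. The one at (220,295) is 156 mm long, the bigger look-alike. Next I'll refine the case, latch pad and bottle positions.

```bash
python3 - <<'E'
from h import *
yaw=np.deg2rad(-3.2); ex=np.array([np.cos(yaw),np.sin(yaw)]); ey=np.array([-ex[1],ex[0]])
for n in ['scene','side']:
    W=cloud(n,np.load(f'pics/{n}0.npy')).reshape(-1,3); im=cv2.imread(f'pics/{n}0.png').reshape(-1,3)
    rel=W[:,:2]-[.574,-.1135]; x=rel@ex; y=rel@ey
    m=(abs(x)<.2)&(abs(y)<.1)&(W[:,2]>.012)
    lid=m&(W[:,2]>.046)&(abs(y)>.03)&(abs(y)<.057)
    print(n,'lid x',np.percentile(x[lid],[0,1,99,100]).round(4)); 
    lid=m&(W[:,2]>.046)&(abs(x)<.06); print(' lid y',np.percentile(y[lid],[0,1,99,100]).round(4),np.median(W[lid,2]))
    for s in (-.05,-.025,0,.025,.05):
        a=lid&(abs(x-s)<.008);print('  x',s,'ymin,max',np.percentile(y[a],[1,99]).round(4))
    for s in np.arange(-.15,-.07,.008):
        a=(abs(x-s)<.004)&m&(abs(y)<.03)
        if a.sum(): print('  latch x',round(s,3),a.sum(),'y',np.percentile(y[a],[2,98]).round(4),'z',np.percentile(W[a,2],[10,50,90]).round(3))
    b=(im[:,1].astype(int)-im[:,2]>25)&(im[:,1].astype(int)-im[:,0]>5)&(W[:,2]>.02)&(W[:,2]<.2)&(abs(W[:,0]-.7)<.3)
    if b.sum(): print('bottle',np.median(W[b],0),b.sum())
    t=(W[:,2]>.012)&(W[:,2]<.03)&(im[:,2].astype(int)-im[:,0]>60)&(W[:,0]>.5)&(W[:,0]<1)
    print('tape',rect(W[t])[:2])
    bk=(W[:,2]>.038)&(W[:,2]<.056)&(abs(W[:,1]-.35)<.14)&(abs(W[:,0]-.52)<.15); print('books',rect(W[bk]))
E
```

```text
scene lid x [-0.0676 -0.0648  0.088   0.0901]
 lid y [-0.0625 -0.0612  0.0609  0.0627] 0.05267382768857708
  x -0.05 ymin,max [-0.0605  0.0604]
  x -0.025 ymin,max [-0.061   0.0606]
  x 0 ymin,max [-0.06   0.061]
  x 0.025 ymin,max [-0.0611  0.0606]
  x 0.05 ymin,max [-0.0611  0.0608]
  latch x -0.134 2 y [-0.0055  0.    ] z [0.031 0.031 0.032]
  latch x -0.126 18 y [-0.0124  0.0143] z [0.028 0.032 0.034]
  latch x -0.118 23 y [-0.0142  0.0115] z [0.029 0.032 0.034]
  latch x -0.11 9 y [-0.0129  0.0124] z [0.031 0.033 0.035]
  latch x -0.102 3 y [-0.0139 -0.0105] z [0.032 0.033 0.034]
  latch x -0.094 4 y [-0.0145  0.0128] z [0.03  0.032 0.033]
  latch x -0.086 5 y [-0.0122  0.0057] z [0.043 0.06  0.062]
  latch x -0.078 27 y [-0.0094  0.0107] z [0.055 0.059 0.063]
bottle [ 0.66816546 -0.36784429  0.10137344] 981
tape (array([728.7,  36.9]), array([1128.4,  408.4]))
books (array([544. , 404.9]), array([146.9, 183.3]), 6.0, [[461.29998779296875, 488.29998779296875], [480.6000061035156, 306.0], [626.7000122070312, 321.5], [607.4000244140625, 503.79998779296875]])
side lid x [-0.0696 -0
[... 388 characters left out ...]

  latch x -0.118 29 y [-0.0142  0.0142] z [0.028 0.03  0.032]
  latch x -0.11 25 y [-0.015   0.0148] z [0.029 0.031 0.032]
  latch x -0.102 25 y [-0.0131  0.0136] z [0.03  0.03  0.032]
  latch x -0.094 26 y [-0.0146  0.0146] z [0.028 0.03  0.031]
  latch x -0.086 75 y [-0.0124  0.0133] z [0.03  0.042 0.059]
  latch x -0.078 29 y [-0.0069  0.0169] z [0.024 0.047 0.06 ]
bottle [ 0.62770008 -0.35001189  0.07070221] 760
tape (array([ 701.3, -413.5]), array([2053.7,  396.9]))
books (array([540.7, 408.3]), array([142.5, 183.3]), 7.8, [[457.70001220703125, 489.3999938964844], [482.6000061035156, 307.79998779296875], [623.7999877929688, 327.20001220703125], [598.9000244140625, 508.79998779296875]])
```

```bash
python3 -m crank '[[[0.35,0.7,0,0,0,-0.7,0],[0.35,0.7,0,0,0,-0.7,0],[0.35,0.7,0,0,0,-0.7,0],[0.35,0.7,0,0,0,-0.7,0],[0.35,0.7,0,0,0,-0.7,0],[0.35,0.7,0,0,0,-0.7,0],[0.35,0.7,0,0,0,-0.7,0],[0.35,0.7,0,0,0,-0.76,0]]]' 30; python3 -m crank '[[[0.1,0.8,0,0,0,0,0],[0.1,0.8,-0.3,0,0,0,0],[0.1,0.4,-0.5,0,0,0,0],[0,0,-0.5,0,0,0,0],[0,0,0,0,0,0,0]]]'
```

```text
clock: 1.1
position: [0.4345, -0.228, 0.204]
ee_rot: [-0.687, 0.727, 0.0, -0.0]
ft_force: [1.2, 0.4, 0.0]
grip_width: 0.0
clock: 1.72
position: [0.4505, -0.1091, 0.1244]
ee_rot: [-0.688, 0.726, 0.002, -0.001]
ft_force: [0.0, -0.0, 0.3]
grip_width: 0.0
```

```bash
python3 - <<'E'
from h import *
o=manip.get_obs(); p,d=manip.camera('wrist'); c=manip.get_calibration('wrist'); np.save('pics/w1.npy',d)
T=np.eye(4);T[:3,:3]=R.from_quat(o['ee_rot']).as_matrix();T[:3,3]=o['position'];T=T@np.array(c['T_tool_cam'])
Ti=np.linalg.inv(T)
yaw=np.deg2rad(-3.2)
for nm,X in {'pad':[.461,-.107,.031],'tcp':list(o['position']),'lidnear':[.583-.075*np.cos(yaw),-.114-.075*np.sin(yaw),.051]}.items():
    q=Ti@np.r_[X,1]; u=q[0]/q[2]*c['fx']+c['cx'];v=q[1]/q[2]*c['fy']+c['cy']; print(nm,u,v)
    if 0<u<512 and 0<v<384: cv2.circle(p,(int(u),int(v)),3,(0,0,255),-1)
v,u=np.indices(d.shape);P=np.stack([(u-c['cx'])*d/c['fx'],(v-c['cy'])*d/c['fy'],d],-1)@T[:3,:3].T+T[:3,3]
P[d==0]=np.nan; np.save('pics/w1P.npy',P); cv2.imwrite('pics/w1.png',p)
ex=np.array([np.cos(yaw),np.sin(yaw)]); ey=np.array([-ex[1],ex[0]])
W=P.reshape(-1,3);W=W[np.isfinite(W[:,0])];r=W[:,:2]-[.583,-.114];x=r@ex;y=r@ey
m=(abs(y)<.03)&(x>-.16)&(x<-.095)&(W[:,2]>.02)&(W[:,2]<.04)
print(m.sum(), np.percentile(x[m],[1,99]),np.percentile(y[m],[1,99]),np.median(W[m,2])) if m.any() else 0
p,d=manip.camera('side'); cv2.imwrite('pics/s1.png',p)
E
```

```text
pad 252.3803650593283 167.45142030244307
tcp 255.8463946277278 223.78618718879736
lidnear 252.31041206876532 106.36411914528902
2150 [-0.14325798 -0.09787536] [-0.01580182  0.01359837] 0.03063658146626777
```

View pics/w1.png

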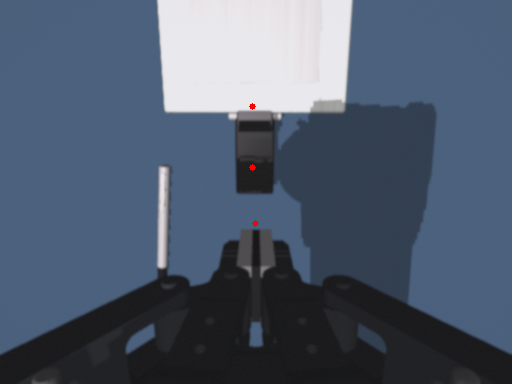

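View pics/s1.png

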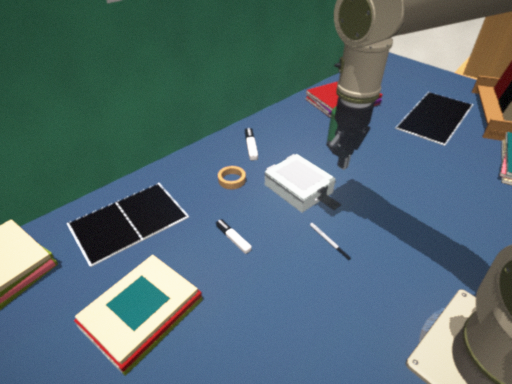

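The wrist view shows the pad's near end at row 192, about 3 mm nearer than predicted (case middle at x about 0.580). My TCP is about 7 mm outside the pad point, which suits a press that stays clear of the lid's swing.

```bash
python3 -m crank '[[[0,0,-0.7,0,0,0,0],[0,0,-0.5,0,0,0,0],[0,0,-0.25,0,0,0,0],[0,0,-0.1,0,0,0,0],[0,0,-0.1,0,0,0,0],[0,0,-0.1,0,0,0,0],[0,0,0,0,0,0,0]]]'; python3 - <<'E'
from h import *
p,d=manip.camera('side'); cv2.imwrite('pics/s2.png',p[100:280,180:420].repeat(2,0).repeat(2,1))
E
```

```text
clock: 2.7
position: [0.4521, -0.1095, 0.0211]
ee_rot: [-0.688, 0.726, 0.0, -0.0]
ft_force: [-0.7, -0.4, 0.6]
grip_width: -0.001
```

View pics/s2.png

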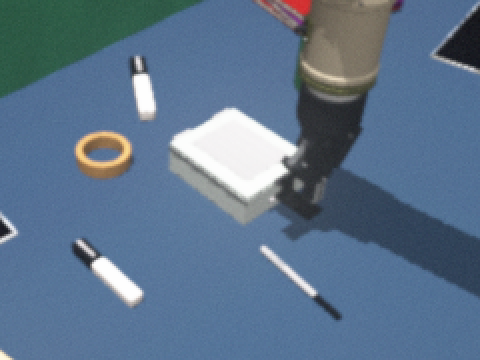

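Lid still shut; the force is small. I'll press further.

```bash
python3 -m crank '[[[0,0,-0.06,0,0,0,0],[0,0,0,0,0,0,0]]]';python3 -m crank '[[[0,0,-0.06,0,0,0,0],[0,0,0,0,0,0,0],[0,0,0,0,0,0,0]]]'; python3 - <<'E'
from h import *
p,d=manip.camera('side'); cv2.imwrite('pics/s3.png',p[100:280,180:420].repeat(2,0).repeat(2,1))
p,d=manip.camera('wrist'); cv2.imwrite('pics/w3.png',p)
E
```

```text
clock: 3.0
position: [0.452, -0.1095, 0.0174]
ee_rot: [-0.688, 0.726, 0.0, -0.0]
ft_force: [-0.3, -1.1, 0.2]
grip_width: -0.001
clock: 3.38
position: [0.4521, -0.1095, 0.0139]
ee_rot: [-0.688, 0.726, -0.0, -0.0]
ft_force: [0.7, -0.4, -0.8]
grip_width: 0.004
```

View pics/s3.png

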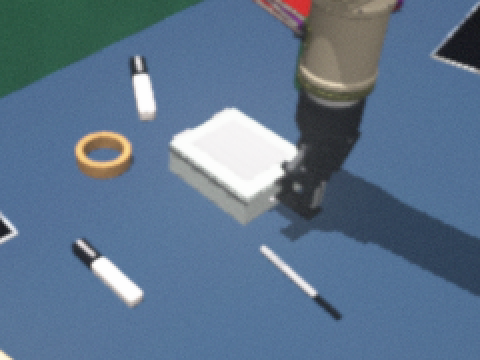

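View pics/w3.png

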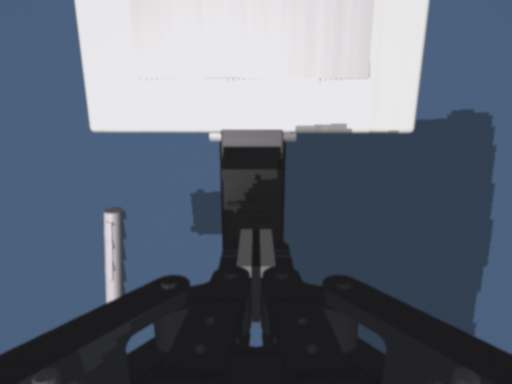

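```bash
python3 - <<'E'
from h import *
o=manip.get_obs(); p,d=manip.camera('wrist'); c=manip.get_calibration('wrist')
print(o['position'],o['ft_force'],o['tau'].round(2))
T=np.eye(4);T[:3,:3]=R.from_quat(o['ee_rot']).as_matrix();T[:3,3]=o['position'];T=T@np.array(c['T_tool_cam'])
v,u=np.indices(d.shape);P=np.stack([(u-c['cx'])*d/c['fx'],(v-c['cy'])*d/c['fy'],d],-1)@T[:3,:3].T+T[:3,3]
for row in range(130,330,8):
    print(row,[tuple((P[row,k]*1000).round(0).astype(int)) if d[row,k]>0 else None for k in (228,244,266,280)])
E
```

```text
[ 0.4521898  -0.10953968  0.0140032 ] [0.83895461 0.03496491 0.11577587] [-0.000e+00 -4.438e+01 -2.770e+00 -3.092e+01  1.000e-02  0.000e+00
  0.000e+00]
130 [(np.int64(505), np.int64(-102), np.int64(51)), (np.int64(505), np.int64(-108), np.int64(51)), (np.int64(505), np.int64(-116), np.int64(52)), (np.int64(504), np.int64(-122), np.int64(51))]
138 [(np.int64(502), np.int64(-101), np.int64(50)), (np.int64(502), np.int64(-108), np.int64(53)), (np.int64(502), np.int64(-116), np.int64(52)), (np.int64(501), np.int64(-121), np.int64(52))]
146 [(np.int64(499), np.int64(-101), np.int64(53)), (np.int64(499), np.int64(-108), np.int64(53)), (np.int64(499), np.int64(-116), np.int64(53)), (np.int64(498), np.int64(-121), np.int64(52))]
154 [(np.int64(497), np.int64(-101), np.int64(56)), (np.int64(496), np.int64(-107), np.int64(55)), (np.int64(496), np.int64(-116), np.int64(55)), (np.int64(496), np.int64(-121), np.int64(57))]
162 [(np.int64(495), np.int64(-102), np.int64(59)), (np.int64(494), np.int64(-107), np.int64(59)), (np.int64(494), np.int64(-115), np.int64(59)), (np.int64(493), np.int64(-121
[... 3175 characters left out ...]
07), np.int64(100)), (np.int64(462), np.int64(-113), np.int64(97)), (np.int64(463), np.int64(-117), np.int64(99))]
306 [(np.int64(468), np.int64(-103), np.int64(109)), (np.int64(462), np.int64(-107), np.int64(100)), (np.int64(459), np.int64(-113), np.int64(97)), (np.int64(467), np.int64(-116), np.int64(109))]
314 [(np.int64(468), np.int64(-104), np.int64(113)), (np.int64(451), np.int64(-106), np.int64(90)), (np.int64(451), np.int64(-113), np.int64(89)), (np.int64(468), np.int64(-116), np.int64(114))]
322 [(np.int64(468), np.int64(-104), np.int64(116)), (np.int64(449), np.int64(-105), np.int64(90)), (np.int64(448), np.int64(-112), np.int64(90)), (np.int64(468), np.int64(-116), np.int64(117))]
```

```bash
python3 - <<'E'
from h import *
o=manip.get_obs(); t=o['position']
for n in ['scene','side']:
    p,d=manip.camera(n); W=cloud(n,d); r=W-t
    m=(np.hypot(r[...,0],r[...,1])<.06)&(W[...,2]>.005)
    print(n,'proj',proj(n,t), proj(n,t+[0,0,.035]))
    for z in range(0,120,8):
        k=m&(W[...,2]*1000>=z)&(W[...,2]*1000<z+8)
        if k.any(): print(z,k.sum(),(np.percentile(W[k][:,:2],[5,95],axis=0)*1000).round(0).tolist())
    u,v=proj(n,t)[0].astype(int); q=p.copy(); cv2.circle(q,(u,v),1,(0,0,255),-1)
    cv2.imwrite(f'pics/z_{n}.png',cv2.resize(q[v-50:v+30,u-50:u+50],None,fx=4,fy=4,interpolation=cv2.INTER_NEAREST))
a=[cv2.imread(f'pics/z_{n}.png') for n in('scene','side')];cv2.imwrite('pics/z.png',np.hstack(a))
E
```

```text
scene proj [[203.97564139 180.11875174]] [[202.96990389 172.0259475 ]]
0 11 [[406.0, -139.0], [450.0, -56.0]]
24 26 [[446.0, -122.0], [480.0, -94.0]]
32 21 [[450.0, -119.0], [468.0, -93.0]]
40 4 [[464.0, -115.0], [502.0, -96.0]]
48 54 [[461.0, -122.0], [511.0, -99.0]]
56 49 [[460.0, -118.0], [503.0, -97.0]]
64 22 [[459.0, -122.0], [497.0, -98.0]]
72 20 [[449.0, -121.0], [466.0, -98.0]]
80 23 [[457.0, -128.0], [468.0, -88.0]]
88 48 [[447.0, -140.0], [468.0, -81.0]]
96 82 [[444.0, -141.0], [469.0, -75.0]]
104 57 [[444.0, -150.0], [472.0, -68.0]]
112 67 [[448.0, -154.0], [473.0, -63.0]]
side proj [[333.35874927 208.11574001]] [[335.33153528 198.40031898]]
0 6 [[504.0, -110.0], [508.0, -92.0]]
8 6 [[505.0, -94.0], [507.0, -85.0]]
16 14 [[500.0, -105.0], [507.0, -87.0]]
24 157 [[442.0, -120.0], [506.0, -92.0]]
32 42 [[449.0, -116.0], [507.0, -91.0]]
40 30 [[442.0, -113.0], [507.0, -90.0]]
48 72 [[441.0, -114.0], [510.0, -94.0]]
56 32 [[441.0, -109.0], [493.0, -96.0]]
64 26 [[441.0, -114.0], [458.0, -95.0]]
72 14 [[441.0, -113.0], [446.0, -96.0]]
80 16 [[439.0, -118.0], [443.0, -92.0]]
88 57 [[439.0, -136.0], [461.0, -78.0]]
96 38 [[438.0, -149.0], [454.0, -70.0]]
104 59 [[435.0, -151.0], [461.0, -64.0]]
112 59 [[434.0, -154.0], [448.0, -57.0]]
```

View pics/z.png

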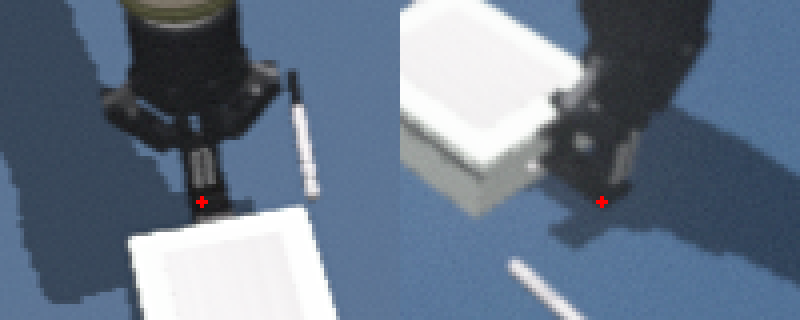

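Both outside views show the fingertips still above the pad, although the reported TCP is at z = 14 mm. The wrist depth has the pad at 31 mm, unpressed. So the real tips seem to end about 30 mm behind the reported TCP. I'll keep going down in small steps and watch the force.

```bash
for i in 1; do python3 -m crank '[[[0,0,-0.06,0,0,0,0],[0,0,0,0,0,0,0]]]'; python3 -m crank '[[[0,0,-0.06,0,0,0,0],[0,0,0,0,0,0,0]]]'; python3 -m crank '[[[0,0,-0.06,0,0,0,0],[0,0,0,0,0,0,0]]]';  done; python3 - <<'E'
from h import *
o=manip.get_obs(); p,d=manip.camera('wrist'); c=manip.get_calibration('wrist'); cv2.imwrite('pics/w4.png',p)
print(c['T_tool_cam'])
T=np.eye(4);T[:3,:3]=R.from_quat(o['ee_rot']).as_matrix();T[:3,3]=o['position'];T=T@np.array(c['T_tool_cam'])
v,u=np.indices(d.shape);P=np.stack([(u-c['cx'])*d/c['fx'],(v-c['cy'])*d/c['fy'],d],-1)@T[:3,:3].T+T[:3,3]
for row in range(200,270,6):
    print(row,[(P[row,k]*1000).round(0).astype(int).tolist() for k in (228,244,266,280)])
E
```

```text
clock: 3.88
position: [0.4519, -0.1095, 0.01]
ee_rot: [-0.688, 0.726, 0.0, -0.0]
ft_force: [0.3, -0.7, 0.2]
grip_width: 0.0
clock: 4.12
position: [0.4519, -0.1095, 0.0064]
ee_rot: [-0.688, 0.726, 0.0, -0.0]
ft_force: [-0.7, 0.1, 0.1]
grip_width: -0.0
clock: 4.38
position: [0.4521, -0.1096, 0.003]
ee_rot: [-0.688, 0.726, -0.0, -0.0]
ft_force: [0.6, -1.4, 0.4]
grip_width: 0.004
[[ 9.99999523e-01 -7.77747802e-04  5.91143527e-04 -2.11779776e-04]
 [ 5.92823862e-04  9.64089209e-01  2.65577946e-01 -6.57681854e-02]
 [-7.76467759e-04 -2.65577469e-01  9.64089210e-01 -1.69362808e-01]
 [ 0.00000000e+00  0.00000000e+00  0.00000000e+00  1.00000000e+00]]
200 [[474, -99, 29], [474, -105, 29], [473, -115, 29], [473, -121, 29]]
206 [[471, -98, 30], [471, -105, 30], [471, -115, 30], [470, -121, 29]]
212 [[469, -98, 31], [468, -105, 30], [468, -115, 30], [467, -121, 29]]
218 [[466, -98, 30], [465, -105, 30], [465, -115, 29], [465, -121, 30]]
224 [[463, -98, 30], [463, -105, 31], [463, -115, 31], [462, -121, 29]]
230 [[460, -98, 30], [463, -105, 37], [462, -114, 36], [459, -121, 30]]
236 [[457, -97, 29], [462, -105, 42], [462, -114, 42], [456, -121, 31]]
242 [[459, -98, 40], [462, -105, 47], [462, -114, 48], [457, -120, 39]]
248 [[459, -99, 45], [462, -106, 53], [461, -114, 51], [457, -120, 45]]
254 [[459, -99, 51], [463, -106, 59], [462, -114, 59], [457, -119, 50]]
260 [[458, -99, 55], [462, -106, 63], [462, -114, 63], [458, -119, 56]]
266 [[463, -101, 69], [461, -106, 66], [462, -113, 67], [518, -113, 172]]
```

View pics/w4.png

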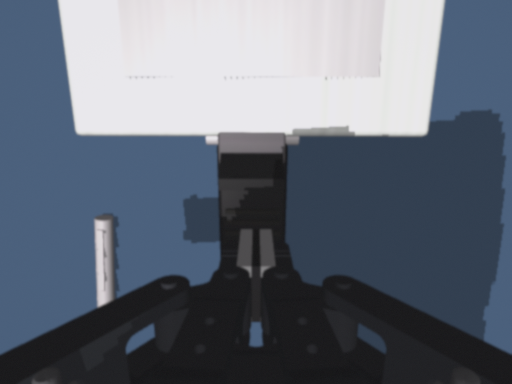

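The tips read z = 36 mm while the state says 3 mm. So the real fingertips are about 33 mm above the reported TCP, and I'll account for that from here. About 5 mm remains to contact.

```bash
python3 -m crank '[[[0,0,-0.06,0,0,0,0],[0,0,-0.05,0,0,0,0],[0,0,0,0,0,0,0]]]'; python3 -m crank '[[[0,0,-0.06,0,0,0,0],[0,0,0,0,0,0,0]]]';  python3 -m crank '[[[0,0,-0.06,0,0,0,0],[0,0,0,0,0,0,0]]]'
```

```text
clock: 4.8
position: [0.4517, -0.1095, -0.0038]
ee_rot: [-0.688, 0.726, 0.0, -0.0]
ft_force: [-2.9, -0.5, 2.7]
grip_width: 0.003
clock: 5.05
position: [0.4519, -0.1095, -0.0073]
ee_rot: [-0.688, 0.726, 0.0, -0.0]
ft_force: [-2.5, 0.0, 3.3]
grip_width: 0.0
clock: 5.3
position: [0.4523, -0.1097, -0.0089]
ee_rot: [-0.688, 0.726, -0.0, -0.001]
ft_force: [-16.5, 1.9, 33.9]
grip_width: 0.002
```

```bash
python3 - <<'E'
from h import *
o=manip.get_obs();print(o['ft_force'],o['torque'])
p,d=manip.camera('side'); a=p[100:260,200:400].repeat(2,0).repeat(2,1)
p,d=manip.camera('scene'); b=p[100:260,110:310].repeat(2,0).repeat(2,1); cv2.imwrite('pics/s5.png',np.hstack([a,b]))
print(manip.get_obs()['ft_force'])
E
```

```text
[-16.45008764   1.93877794  33.92877236] [0.53256069 3.22800162 0.04304467]
[-15.62943523   2.81642052  33.1799402 ]
```

View pics/s5.png

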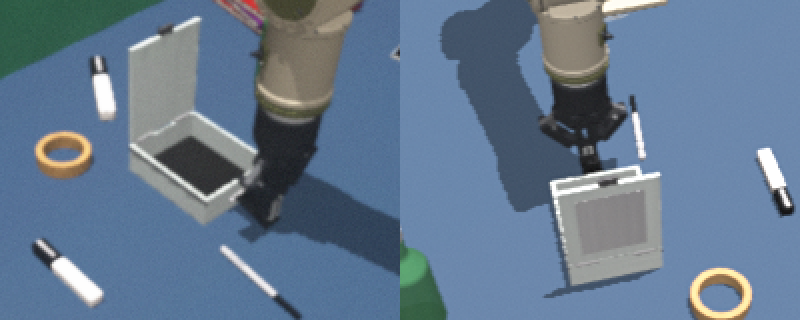

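The lid has popped open and stands upright; the scene view shows the case with its dark interior. Now I'll rise and go over to the marker.

```bash
python3 -m crank '[[[0,0,0.3,0,0,0,0],[0,0,0.8,0,0,0,0],[0,0,0.8,0,0,0,0],[0,0.3,0.3,0,0,0,45],[0.3,0.7,0,0,0,0,45],[0.4,0.8,0,0,0,0,45],[0.4,0.8,0,0,0,0,45],[0.4,0.8,0,0,0,0,45]]]'; python3 -m crank '[[[0.4,0.8,0,0,0,0,45],[0,0,-0.4,0,0,0,45],[0,0,0,0,0,0,45]]]'; cat > wl.py <<'E'
from h import *
def wrist(fn):
    o=manip.get_obs(); p,d=manip.camera('wrist'); c=manip.get_calibration('wrist'); cv2.imwrite(fn,p)
    T=np.eye(4);T[:3,:3]=R.from_quat(o['ee_rot']).as_matrix();T[:3,3]=o['position'];T=T@np.array(c['T_tool_cam'])
    v,u=np.indices(d.shape);P=np.stack([(u-c['cx'])*d/c['fx'],(v-c['cy'])*d/c['fy'],d],-1)@T[:3,:3].T+T[:3,3]
    P[d==0]=np.nan; return o,p,P
E
python3 - <<'E'
from wl import *
o,p,P=wrist('pics/w6.png'); W=P.reshape(-1,3)
print(o['position'],o['grip_width'])
m=(W[:,2]>.008)&(W[:,2]<.03)&(abs(W[:,1]-.143)<.03)&(abs(W[:,0]-.568)<.1); print(rect(W[m]),np.median(W[m,2]))
E
```

```text
clock: 6.4
position: [0.5433, 0.0961, 0.1214]
ee_rot: [-0.688, 0.726, -0.0, 0.001]
ft_force: [0.9, -0.3, 0.6]
grip_width: 0.528
clock: 6.78
position: [0.5652, 0.1426, 0.0955]
ee_rot: [-0.688, 0.726, 0.001, -0.001]
ft_force: [0.1, -0.6, 0.1]
grip_width: 0.528
[0.5651914  0.14257866 0.09552975] 0.5275182839022937
(array([566.3, 142.6]), array([ 20. , 118.7]), 87.0, [[506.5, 135.8000030517578], [625.0, 129.5], [626.0999755859375, 149.39999389648438], [507.5, 155.6999969482422]]) 0.01729348850056911
```

View pics/w6.png

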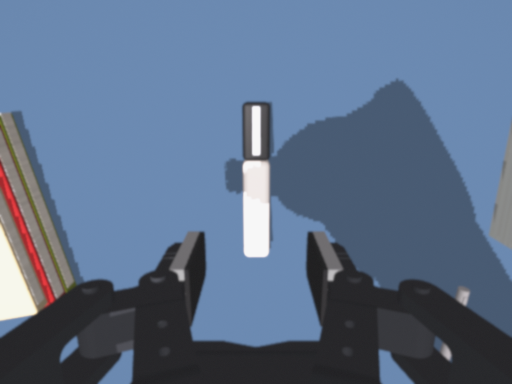

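The wrist view shows the small marker centred between the fingers at (257,180), measured at (566.3, 142.6) mm and 20 x 119 mm. I'll descend most of the way and check tip height by depth.

```bash
python3 -m crank '[[[0,0,-0.6,0,0,0,45],[0,0,-0.6,0,0,0,45],[0.02,0,-0.4,0,0,0,45],[0,0,-0.2,0,0,0,45],[0,0,0,0,0,0,45]]]'
python3 - <<'E'
from wl import *
o,p,P=wrist('pics/w7.png'); W=P.reshape(-1,3)
m=(W[:,2]>.008)&(W[:,2]<.025)&(abs(W[:,1]-.143)<.013)&(abs(W[:,0]-.568)<.1); print(rect(W[m]),np.median(W[m,2]))
for row in range(215,262,4):
    print(row,[(P[row,k]*1000).round(0).tolist() for k in (190,200,312,322)])
E
```

```text
clock: 7.45
position: [0.5675, 0.142, -0.0103]
ee_rot: [-0.687, 0.726, -0.0, -0.0]
ft_force: [-0.7, -0.1, 0.6]
grip_width: 0.528
(array([569.8, 142.5]), array([ 20.1, 111.9]), 87.1, [[513.4000244140625, 135.3000030517578], [625.2000122070312, 129.60000610351562], [626.2000122070312, 149.6999969482422], [514.5, 155.39999389648438]]) 0.017320573607240833
215 [[578.0, 174.0, -0.0], [578.0, 169.0, 0.0], [574.0, 114.0, -0.0], [574.0, 109.0, -1.0]]
219 [[576.0, 174.0, 0.0], [575.0, 169.0, -1.0], [572.0, 114.0, -0.0], [572.0, 109.0, 0.0]]
223 [[573.0, 174.0, -1.0], [573.0, 170.0, -1.0], [570.0, 114.0, 0.0], [570.0, 109.0, -0.0]]
227 [[571.0, 175.0, -1.0], [571.0, 170.0, -0.0], [568.0, 114.0, 0.0], [568.0, 109.0, 0.0]]
231 [[579.0, 170.0, 23.0], [579.0, 165.0, 24.0], [576.0, 118.0, 23.0], [575.0, 113.0, 23.0]]
235 [[579.0, 169.0, 28.0], [578.0, 165.0, 27.0], [576.0, 118.0, 28.0], [575.0, 114.0, 27.0]]
239 [[579.0, 168.0, 32.0], [578.0, 164.0, 31.0], [576.0, 119.0, 32.0], [576.0, 115.0, 32.0]]
243 [[579.0, 167.0, 36.0], [576.0, 164.0, 31.0], [575.0, 119.0, 34.0], [577.0, 116.0, 37.0]]
247 [[579.0, 167.0, 39.0], [575.0, 164.0, 31.0], [573.0, 119.0, 33.0], [576.0, 116.0, 39.0]]
251 [[578.0, 166.0, 42.0], [574.0, 164.0, 32.0], [572.0, 119.0, 34.0], [576.0, 117.0, 42.0]]
255 [[578.0, 165.0, 45.0], [571.0, 165.0, 32.0], [571.0, 120.0, 35.0], [576.0, 118.0, 46.0]]
259 [[578.0, 165.0, 48.0], [570.0, 165.0, 33.0], [569.0, 120.0, 35.0], [576.0, 118.0, 49.0]]
```

View pics/w7.png

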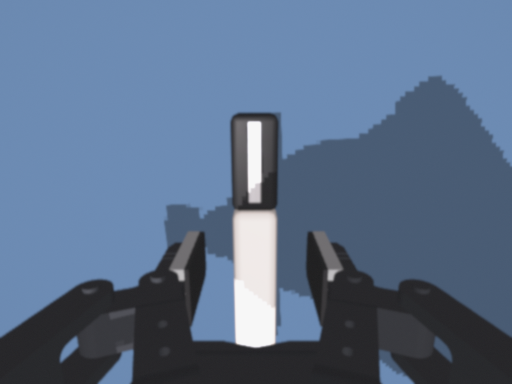

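```bash
python3 -m crank '[[[0,0,-0.15,0,0,0,45],[0,0,-0.1,0,0,0,45],[0,0,0,0,0,0,45]]]'; python3 -m crank '[[[0,0,0,0,0,0,10],[0,0,0,0,0,0,10],[0,0,0,0,0,0,10],[0,0,0,0,0,0,10],[0,0,0,0,0,0,10]]]' 30
```

```text
clock: 7.88
position: [0.567, 0.1424, -0.0261]
ee_rot: [-0.688, 0.726, 0.0, -0.0]
ft_force: [0.1, 0.9, 0.2]
grip_width: 0.532
clock: 8.5
position: [0.5676, 0.1426, -0.0254]
ee_rot: [-0.688, 0.726, -0.0, 0.0]
ft_force: [-0.4, -1.1, 3.9]
grip_width: 0.223
```

```bash
python3 -m crank '[[[0,0,0.1,0,0,0,10],[0,0,0.4,0,0,0,10],[0,0,0.6,0,0,0,10],[0,0,0.6,0,0,0,10],[0,0,0.4,0,0,0,10],[0,0,0,0,0,0,10]]]'
python3 - <<'E'
from wl import *
o,p,P=wrist('pics/w8.png'); print(o['position'],o['grip_width']); 
for row in range(90,260,12): print(row,(P[row,255]*1000).round(0).tolist())
p,d=manip.camera('side'); cv2.imwrite('pics/s8.png',p)
E
```

```text
clock: 9.25
position: [0.5683, 0.1428, 0.1022]
ee_rot: [-0.688, 0.726, -0.001, 0.001]
ft_force: [-0.7, -0.7, -1.1]
grip_width: 0.225
[0.56829549 0.14280508 0.10215799] 0.22469183481092853
90 [638.0, 140.0, 2.0]
102 [629.0, 140.0, -1.0]
114 [626.0, 140.0, 132.0]
126 [623.0, 140.0, 146.0]
138 [619.0, 140.0, 146.0]
150 [614.0, 141.0, 146.0]
162 [610.0, 141.0, 147.0]
174 [605.0, 141.0, 146.0]
186 [601.0, 141.0, 147.0]
198 [596.0, 142.0, 146.0]
210 [591.0, 142.0, 146.0]
222 [584.0, 142.0, 141.0]
234 [581.0, 143.0, 145.0]
246 [575.0, 143.0, 145.0]
258 [570.0, 143.0, 145.0]
```

View pics/w8.png

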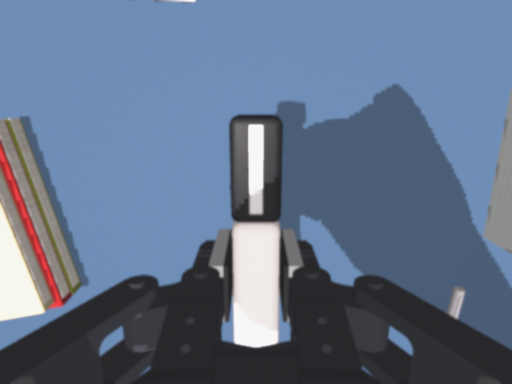

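View pics/s8.png

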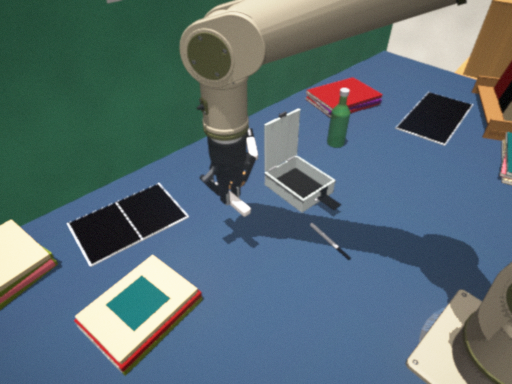

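Marker held level (its top at 146 mm along its length), and the side view shows it clear of everything. Before moving over, I'll re-measure the open case rim from the outside cameras.

```bash
python3 - <<'E'
from h import *
yaw=np.deg2rad(-3.2); ex=np.array([np.cos(yaw),np.sin(yaw)]); ey=np.array([-ex[1],ex[0]])
for n in ['scene','side']:
    p,d=manip.camera(n); W=cloud(n,d).reshape(-1,3); rel=W[:,:2]-[.580,-.114]; x=rel@ex; y=rel@ey
    rim=(W[:,2]>.040)&(W[:,2]<.052)&(abs(y)<.075)&(abs(x)<.1)
    for lab,k in [('rim y@|x|<50',rim&(abs(x)<.05))]: 
        print(n,lab,np.percentile(y[k],[1,99]).round(4),'neg',np.percentile(y[k&(y<0)],[5,50,95]).round(4),'pos',np.percentile(y[k&(y>0)],[5,50,95]).round(4))
    k=rim&(abs(y)<.055)&(abs(y)>.02); print(' x front',np.percentile(x[k&(x<0)],[2,50,98]).round(4),'back',np.percentile(x[k&(x>0)],[2,50,98]).round(4) if (k&(x>0)).any() else '')
    l=(W[:,2]>.09)&(W[:,2]<.19)&(abs(y)<.06)&(x>.03)&(x<.13); print(' lid x',np.percentile(x[l],[2,50,98]).round(4),'y',np.percentile(y[l],[1,99]).round(4))
    f=(W[:,2]<.02)&(abs(y)<.07)&(abs(x)<.075); print(' inner floor x',np.percentile(x[f],[1,99]).round(4),'y',np.percentile(y[f],[1,99]).round(4))
    # lid-yaw
    if l.sum()>20: print(' yaw lid',np.rad2deg(np.polyfit(W[l,1],W[l,0],1)[0]))
E
```

```text
Traceback (most recent call last):
IndexError: index -1 is out of bounds for axis 0 with size 0
```

```bash
cat > cs.py <<'E'
from h import *
yaw=np.deg2rad(-3.2); ex=np.array([np.cos(yaw),np.sin(yaw)]); ey=np.array([-ex[1],ex[0]])
def pc(a,q): return (np.percentile(a,q)*1000).round(1).tolist() if len(a)>3 else None
def case(W):
    rel=W[:,:2]-[.580,-.114]; x=rel@ex; y=rel@ey
    rim=(W[:,2]>.040)&(W[:,2]<.052)&(abs(y)<.075)&(abs(x)<.1); a=rim&(abs(x)<.05)
    print(' rim y neg',pc(y[a&(y<0)],[2,50,98]),'pos',pc(y[a&(y>0)],[2,50,98]))
    k=rim&(abs(y)<.055)&(abs(y)>.02); print(' rim x front',pc(x[k&(x<0)],[2,50,98]),'back',pc(x[k&(x>0)],[2,50,98]))
    l=(W[:,2]>.09)&(W[:,2]<.19)&(abs(y)<.06)&(x>.04)&(x<.13); print(' lid x',pc(x[l],[2,50,98]),'y',pc(y[l],[1,99]))
    f=(W[:,2]<.02)&(W[:,2]>-.01)&(abs(y)<.062)&(abs(x)<.075); print(' floor x',pc(x[f],[1,99]),'y',pc(y[f],[1,99]),'z',pc(W[f,2],[50]))
E
python3 - <<'E'
from cs import *
for n in ['scene','side']:
    p,d=manip.camera(n); print(n); case(cloud(n,d).reshape(-1,3))
E
python3 -m crank '[[[0.1,-0.4,0,0,0,0,10],[0.07,-0.8,0,0,0,0,10],[0,-0.8,0,0,0,0,10],[0,-0.8,0,0,0,0,10],[0,-0.8,0,0,0,0,10],[0,-0.5,0,0,0,0,10],[0,-0.1,0,0,0,0,10],[0,0,0,0,0,0,10]]]'
python3 - <<'E'
from wl import *; from cs import case
o,p,P=wrist('pics/w9.png'); print(o['position'],o['grip_width']); case(P.reshape(-1,3)[np.isfinite(P[...,0].ravel())])
p,d=manip.camera('side'); cv2.imwrite('pics/s9.png',p[80:260,180:420].repeat(2,0).repeat(2,1))
E
```

```text
scene
 rim y neg [-62.9, -61.9, -59.9] pos None
 rim x front [-73.3, -69.6, -66.4] back [76.6, 79.6, 82.0]
 lid x [79.8, 82.8, 85.6] y [-58.8, 58.9]
 floor x [72.7, 75.0] y [-52.2, 55.9] z [7.0]
side
 rim y neg [-64.0, -60.4, -57.8] pos [57.3, 61.0, 63.7]
 rim x front [-76.1, -73.8, -70.4] back [68.9, 71.4, 74.1]
 lid x [72.4, 75.2, 78.0] y [-58.4, 58.7]
 floor x [-74.8, 72.8] y [-61.0, 61.9] z [4.5]
clock: 10.5
position: [0.5773, -0.1087, 0.0998]
ee_rot: [-0.688, 0.726, 0.001, -0.0]
ft_force: [0.1, 0.5, -1.4]
grip_width: 0.229
[ 0.57726918 -0.10872103  0.09975363] 0.22866539993019253
 rim y neg [-63.4, -60.8, -59.1] pos [57.4, 59.1, 61.5]
 rim x front None back [69.5, 70.1, 71.1]
 lid x [42.6, 74.1, 75.0] y [-57.9, 58.2]
 floor x [-69.9, 69.5] y [-59.6, 57.7] z [4.2]
```

View pics/w9.png

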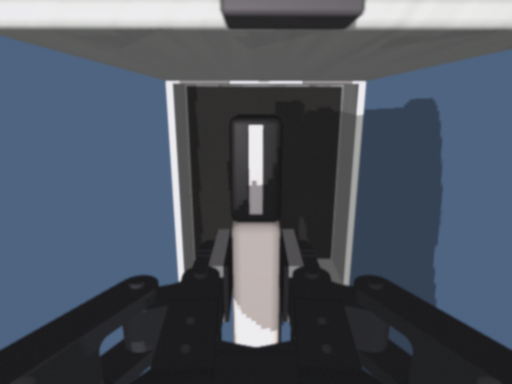

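View pics/s9.png

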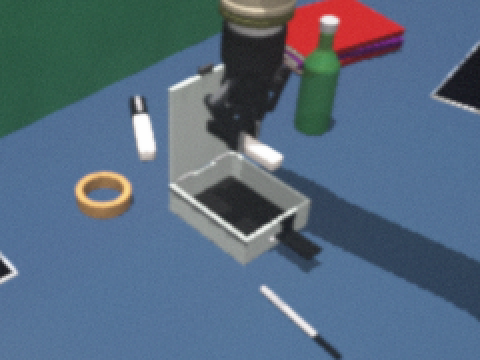

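The wrist view shows the marker inside the case opening, between walls at columns 185 and 340. The case middle refines to about (0.579, -0.115). I'll nudge and lower.

```bash
python3 -m crank '[[[0.04,-0.1,-0.3,0,0,0,10],[0,0,-0.5,0,0,0,10],[0,0,-0.5,0,0,0,10],[0,0,-0.3,0,0,0,10],[0,0,-0.15,0,0,0,10],[0,0,0,0,0,0,10]]]'; python3 -m crank '[[[0,0,-0.1,0,0,0,10],[0,0,0,0,0,0,10]]]'; python3 -m crank '[[[0,0,-0.06,0,0,0,10],[0,0,0,0,0,0,10]]]'
```

```text
clock: 11.35
position: [0.5799, -0.1154, -0.0049]
ee_rot: [-0.688, 0.726, 0.0, -0.0]
ft_force: [-0.5, 0.3, -0.5]
grip_width: 0.227
clock: 11.6
position: [0.58, -0.1156, -0.0105]
ee_rot: [-0.688, 0.726, -0.0, 0.0]
ft_force: [0.4, -0.8, -0.2]
grip_width: 0.227
clock: 11.85
position: [0.5798, -0.1156, -0.0144]
ee_rot: [-0.688, 0.726, 0.0, -0.0]
ft_force: [0.3, 0.5, -0.7]
grip_width: 0.226
```

```bash
python3 -m crank '[[[0,0,-0.06,0,0,0,10],[0,0,0,0,0,0,10]]]'; python3 -m crank '[[[0,0,-0.03,0,0,0,10],[0,0,0,0,0,0,10]]]'; python3 -m crank '[[[0,0,-0.03,0,0,0,10],[0,0,0,0,0,0,10]]]'
```

```text
clock: 12.1
position: [0.5797, -0.1155, -0.0182]
ee_rot: [-0.688, 0.726, 0.0, -0.0]
ft_force: [-0.8, 0.3, -0.5]
grip_width: 0.224
clock: 12.35
position: [0.5799, -0.1155, -0.0198]
ee_rot: [-0.688, 0.726, 0.0, -0.0]
ft_force: [-0.3, -0.2, -0.5]
grip_width: 0.224
clock: 12.6
position: [0.58, -0.1155, -0.0213]
ee_rot: [-0.688, 0.726, -0.0, 0.0]
ft_force: [-1.2, 0.2, 2.6]
grip_width: 0.227
```

Upward force shows the marker resting on the floor. I'll release and check.

```bash
python3 -m crank '[[[0,0,0,0,0,0,22],[0,0,0,0,0,0,26],[0,0,0,0,0,0,32],[0,0,0,0,0,0,38],[0,0,0,0,0,0,38],[0,0,0,0,0,0,38],[0,0,0,0,0,0,38]]]'; python3 -m crank '[[[0,0,0.1,0,0,0,38],[0,0,0.4,0,0,0,38],[0,0,0.6,0,0,0,38],[0,0,0.6,0,0,0,38],[0,0,0.6,0,0,0,38],[0,0,0,0,0,0,38]]]'
python3 - <<'E'
from wl import *
from cs import ex,ey
o,p,P=wrist('pics/w10.png'); print(o['position'],o['grip_width']); W=P.reshape(-1,3);W=W[np.isfinite(W[:,0])]
r=W[:,:2]-[.579,-.115]; x=r@ex;y=r@ey; m=(abs(x)<.068)&(abs(y)<.05)&(W[:,2]>.014)&(W[:,2]<.035)
print(rect(np.c_[x,y][m]),np.median(W[m,2]))
p,d=manip.camera('side'); cv2.imwrite('pics/s10.png',p[60:240,180:420].repeat(2,0).repeat(2,1))
E
```

```text
clock: 13.48
position: [0.5799, -0.1156, -0.0214]
ee_rot: [-0.688, 0.726, -0.0, -0.0]
ft_force: [-0.0, 0.4, -0.5]
grip_width: 0.442
clock: 14.22
position: [0.5819, -0.1157, 0.1201]
ee_rot: [-0.688, 0.726, -0.002, 0.002]
ft_force: [-0.5, -1.0, -0.7]
grip_width: 0.448
[ 0.58187417 -0.11568157  0.1201208 ] 0.4481289301896119
(array([-0.2, -0.3]), array([119. ,  20.1]), 0.1, [[-59.79999923706055, 9.600000381469727], [-59.70000076293945, -10.5], [59.29999923706055, -10.199999809265137], [59.20000076293945, 9.899999618530273]]) 0.021226850705148348
```

View pics/w10.png

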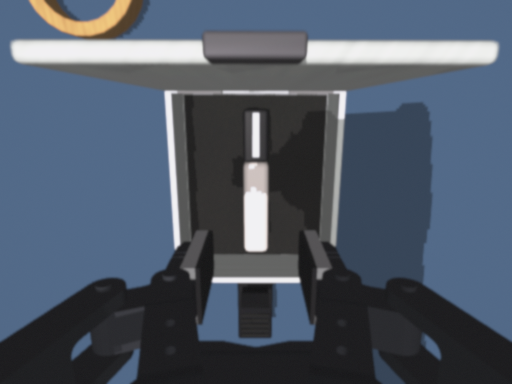

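View pics/s10.png

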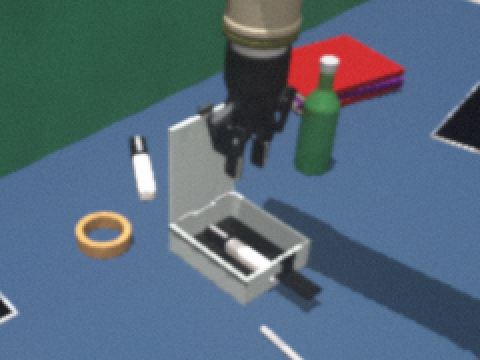

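Marker lies flat in the case at (-0.2, -0.3) mm from its middle, top at 21 mm, let go. Next: rise with the fingers shut, go over and behind the lid.

```bash
python3 -m crank '[[[0,0,0.6,0,0,0,0],[0,0,0.7,0,0,0,0],[0,0,0.3,0,0,0,0],[0.4,0,0,0,0,0,0],[0.6,-0.1,0,0,0,0,0],[0.6,0,0,0,0,0,0],[0.4,0,0,0,0,0,0],[0,0,0,0,0,0,0]]]'
python3 - <<'E'
from wl import *
from cs import pc
o,p,P=wrist('pics/w11.png'); W=P.reshape(-1,3);W=W[np.isfinite(W[:,0])]
p,d=manip.camera('side'); cv2.imwrite('pics/s11.png',p[0:260,180:420].repeat(2,0).repeat(2,1))
n='scene';p,d=manip.camera(n); W=cloud(n,d).reshape(-1,3)
l=(W[:,2]>.1)&(W[:,2]<.19)&(abs(W[:,1]+.122)<.055)&(W[:,0]>.63)&(W[:,0]<.72)
for z in (.1,.12,.14,.16,.18):
    k=l&(abs(W[:,2]-z)<.008); print(z,pc(W[k,0],[5,50,95]))
E
```

```text
clock: 15.32
position: [0.7001, -0.1209, 0.2095]
ee_rot: [-0.688, 0.726, 0.002, -0.001]
ft_force: [-0.4, -0.0, -0.2]
grip_width: -0.005
0.1 [657.5, 661.7, 664.9]
0.12 [657.9, 662.1, 665.5]
0.14 [658.7, 662.8, 665.9]
0.16 [659.9, 662.9, 666.6]
0.18 [659.5, 663.6, 666.8]
```

View pics/s11.png

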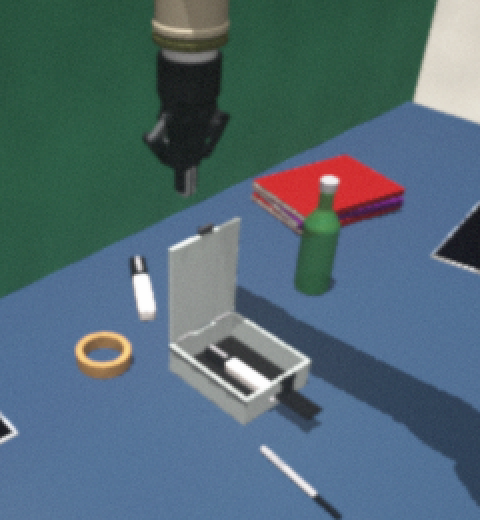

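The side view shows the fingers behind the upright lid, at about (185,190) in the crop. Now down, then push the lid over along an arc.

```bash
python3 -m crank '[[[0,0,-0.5,0,0,0,0],[0,0,-0.5,0,0,0,0],[-0.2,0,-0.16,0,0,0,0],[-0.3,0,0,0,0,0,0],[-0.27,0.02,-0.03,0,0,0,0],[-0.27,0.02,-0.03,0,0,0,0],[-0.25,0.02,-0.09,0,0,0,0],[-0.25,0.02,-0.1,0,0,0,0]]]'
python3 - <<'E'
from h import *
p,d=manip.camera('side'); cv2.imwrite('pics/s12.png',p[0:260,180:420].repeat(2,0).repeat(2,1))
E
```

```text
clock: 16.48
position: [0.6065, -0.1173, 0.1283]
ee_rot: [-0.687, 0.726, -0.001, -0.0]
ft_force: [0.9, -0.4, 0.0]
grip_width: -0.002
```

View pics/s12.png

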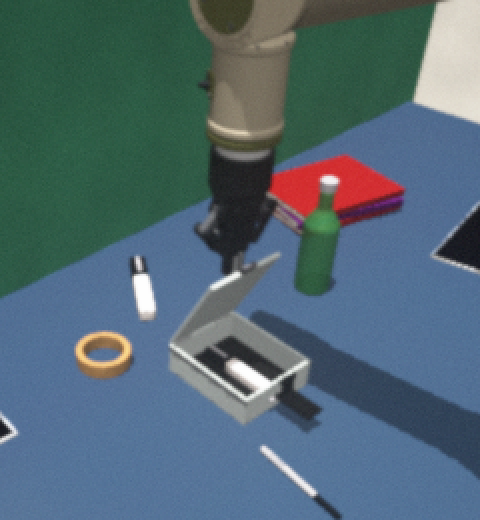

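The lid is folding over under the fingers, at about 60°. Continuing.

```bash
python3 -m crank '[[[-0.22,0.02,-0.17,0,0,0,0],[-0.22,0.02,-0.18,0,0,0,0],[-0.18,0.01,-0.22,0,0,0,0],[-0.17,0.01,-0.22,0,0,0,0],[-0.12,0.01,-0.25,0,0,0,0],[-0.12,0.01,-0.25,0,0,0,0],[-0.12,0.01,-0.2,0,0,0,0],[0,0,0,0,0,0,0]]]'
python3 - <<'E'
from h import *
p,d=manip.camera('side'); cv2.imwrite('pics/s13.png',p[60:240,180:420].repeat(2,0).repeat(2,1))
E
```

```text
clock: 17.52
position: [0.5372, -0.1112, 0.0375]
ee_rot: [-0.688, 0.726, 0.001, -0.001]
ft_force: [-1.3, -0.9, 2.5]
grip_width: 0.002
```

View pics/s13.png

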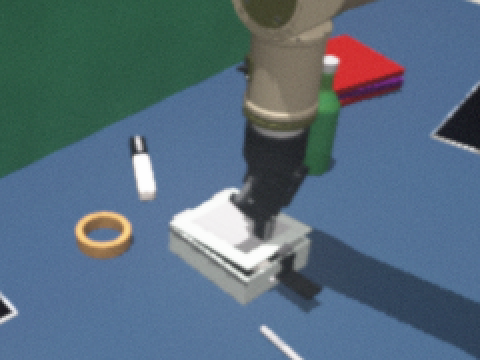

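```bash
python3 -m crank '[[[-0.1,0.01,-0.13,0,0,0,0],[0,0,-0.1,0,0,0,0],[0,0,0,0,0,0,0]]]';python3 -m crank '[[[0,0,-0.05,0,0,0,0],[0,0,0,0,0,0,0]]]'; python3 -m crank '[[[0,0,-0.03,0,0,0,0],[0,0,0,0,0,0,0]]]'; python3 -m crank '[[[0,0,-0.02,0,0,0,0],[0,0,0,0,0,0,0]]]'
```

```text
clock: 17.95
position: [0.5325, -0.1107, 0.0246]
ee_rot: [-0.688, 0.726, -0.0, 0.0]
ft_force: [0.9, -0.5, 1.9]
grip_width: -0.001
clock: 18.2
position: [0.5326, -0.1107, 0.0225]
ee_rot: [-0.688, 0.726, -0.0, -0.0]
ft_force: [-4.5, 0.8, 12.2]
grip_width: 0.0
clock: 18.45
position: [0.5326, -0.1108, 0.0222]
ee_rot: [-0.688, 0.726, -0.0, -0.0]
ft_force: [-11.2, 2.0, 30.5]
grip_width: 0.002
clock: 18.7
position: [0.5327, -0.1108, 0.0219]
ee_rot: [-0.688, 0.726, -0.001, -0.001]
ft_force: [-16.6, 1.9, 42.3]
grip_width: -0.001
```

Stiff stop at z = 22 mm with force rising. I'll back off and see whether the latch has caught.

```bash
python3 -m crank '[[[0,0,0.05,0,0,0,0],[0,0,0.05,0,0,0,0],[0,0,0.1,0,0,0,0],[0,0,0.1,0,0,0,0]]]'; python3 - <<'E'
from wl import *
from cs import ex,ey,pc
n='scene'
for n in ('side','scene'):
    p,d=manip.camera(n); a=(p[120:240,220:380] if n=='side' else p[150:270,140:300]); cv2.imwrite(f'pics/{n}14.png',cv2.resize(a,None,fx=2.5,fy=2.5)); W=cloud(n,d).reshape(-1,3)
    r=W[:,:2]-[.579,-.115];x=r@ex;y=r@ey
    for s in (-.06,-.03,0,.03,.06):
        k=(abs(x-s)<.01)&(abs(y)>.02)&(abs(y)<.055)&(W[:,2]>.02)&(W[:,2]<.2); print(n,s,pc(W[k,2],[10,50,90]))
cv2.imwrite('pics/14.png',np.hstack([cv2.imread('pics/side14.png'),cv2.imread('pics/scene14.png')]))
E
```

```text
clock: 19.2
position: [0.5321, -0.1107, 0.0367]
ee_rot: [-0.688, 0.726, 0.0, -0.0]
ft_force: [0.7, -0.5, 0.3]
grip_width: -0.0
side -0.06 [51.1, 140.1, 181.3]
side -0.03 [50.2, 51.8, 173.0]
side 0 [50.0, 51.2, 52.8]
side 0.03 [49.4, 51.1, 52.6]
side 0.06 [49.2, 50.6, 51.7]
scene -0.06 [51.0, 53.7, 134.4]
scene -0.03 [52.1, 135.6, 177.6]
scene 0 [50.6, 52.7, 54.8]
scene 0.03 [50.3, 52.5, 55.1]
scene 0.06 [49.7, 51.8, 54.4]
```

View pics/14.png

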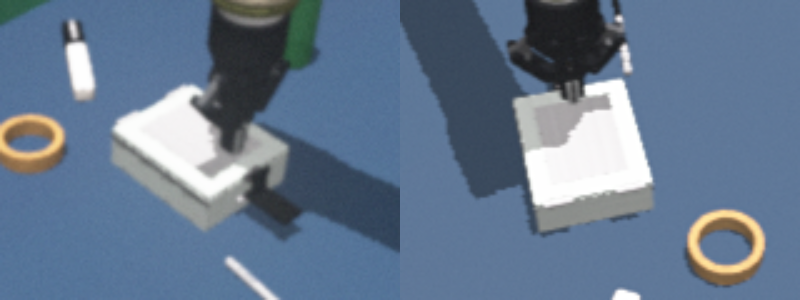

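The lid lies level at about 51 mm with the fingers clear of it. Now I'll rise well away and confirm.

```bash
python3 -m crank '[[[0,0,0.6,0,0,0,0],[0,0,0.7,0,0,0,0],[0,0,0.7,0,0,0,0],[-0.5,0,0.4,0,0,0,0],[-0.8,-0.3,0,0,0,0,0],[-0.5,-0.5,0,0,0,0,0],[0,-0.7,0,0,0,0,0],[0,0,0,0,0,0,0]]]'; python3 -m crank '[[[0,0,0,0,0,0,0],[0,0,0,0,0,0,0],[0,0,0,0,0,0,0],[0,0,0,0,0,0,0]]]'; python3 - <<'E'
from wl import *
from cs import ex,ey,pc
for n in ('side','scene'):
    p,d=manip.camera(n); cv2.imwrite(f'pics/{n}15.png',p); W=cloud(n,d).reshape(-1,3)
    r=W[:,:2]-[.579,-.115];x=r@ex;y=r@ey
    for s in (-.06,-.03,0,.03,.06):
        k=(abs(x-s)<.01)&(abs(y)<.055)&(W[:,2]>.02)&(W[:,2]<.3); print(n,s,pc(W[k,2],[5,50,95]))
    k=(x<-.105)&(x>-.14)&(abs(y)<.014)&(W[:,2]>.012)&(W[:,2]<.045); print(' pad z',pc(W[k,2],[10,50,90]))
cv2.imwrite('pics/15.png',np.hstack([cv2.imread('pics/side15.png')[60:320,80:430],cv2.imread('pics/scene15.png')[90:350,80:430]]))
E
```

```text
clock: 20.3
position: [0.4235, -0.2037, 0.1805]
ee_rot: [-0.686, 0.728, -0.0, -0.0]
ft_force: [1.0, 0.2, -0.6]
grip_width: 0.001
clock: 20.8
position: [0.4247, -0.2004, 0.1808]
ee_rot: [-0.688, 0.726, -0.0, -0.0]
ft_force: [0.8, 0.2, -0.3]
grip_width: 0.0
side -0.06 [49.6, 51.5, 53.4]
side -0.03 [49.8, 51.7, 53.4]
side 0 [49.3, 51.3, 53.2]
side 0.03 [49.0, 51.0, 53.0]
side 0.06 [48.8, 50.7, 52.4]
 pad z [28.6, 30.6, 32.3]
scene -0.06 [49.6, 52.7, 56.0]
scene -0.03 [50.1, 53.0, 56.1]
scene 0 [49.2, 52.6, 55.4]
scene 0.03 [49.6, 52.2, 55.3]
scene 0.06 [48.6, 52.0, 54.9]
 pad z [29.7, 32.1, 35.2]
```

View pics/15.png

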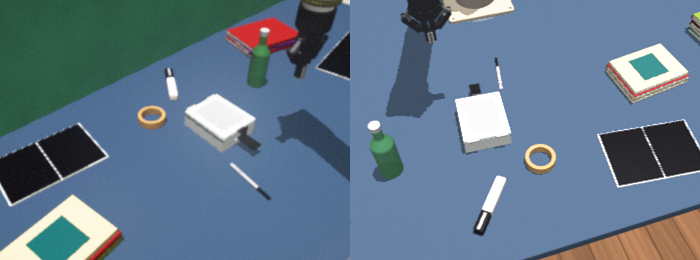

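The lid is shut at about 0.01 rad, the latch pad is back at 31 mm, the other objects haven't moved, and the robot is clear of everything. Handing in.

```bash
python3 -c "
from workcell import manip
print(manip.hand_in()); o=manip.get_obs(); print(o['clock'],o['ft_force'])"
```

```text
the job is handed in; nothing more can be done
None
the job is handed in; nothing more can be done
```

The marker is in the case, the lid is shut and latched, and I handed the job in at about 21 s. I pressed the latch until the lid popped open. Then I picked up the smaller marker (120 mm; the 156 mm look-alike was left alone) and set it on the case floor before letting go. Finally I swung the lid over from behind and pressed it until it stopped hard.

**Last checks**
- **Marker:** it lay within 1 mm of the case's middle, top 21 mm above the table, measured before the lid was closed.
- **Lid and latch:** with the arm away, the lid top reads about 51–53 mm and level to about 0.01 rad. The latch pad is back at about 31 mm.
- **Other objects:** the bottle, books, pen and tape look unmoved in the pictures; I did not measure them again.
- **Robot:** it touches nothing.

**What disagreed**
- **TCP height:** the fingertips ended about 33 mm short of where the reported TCP said they were. I measured this offset with the wrist depth and allowed for it in every height.
- **Forces:** they overshot the nominal values, about 34 N at the latch stop and 42 N on the shut lid, both at the fingertips. The task's 40 N limit is for the arm and gripper body; hand-in gave no verdict, so I can't say how those presses were counted.

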